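# Put the long screwdriver away in the tool tote

### The job

Draw the orange-handled screwdriver out of the steel tool tin and lay it flat, lengthwise, in the empty bay of the blue tool tote (the bay with the black rubber liner); put it down, don't drop it. Leave the tin standing where it is with the other two tools still in it, leave the jar and the spanner as they are, and don't knock the tote.

Things in the scene. Friction and masses are not known exactly. Their poses are not given: they have to be found in the camera images.
- driver: The screwdriver to put away. Origin at the blade tip, z along it to the handle end. 260 mm long: steel shank 8 mm thick from 0 to 150 mm, then the orange round handle: neck 22 mm thick to 174 mm, 29 mm thick from 174 to 250 mm, end at 260 mm. About 0.14 kg (0.1 to 0.2), centre of mass about 145 mm from the tip.
- driver_centre (a point): Half-way point of the screwdriver (130 mm from the tip), on its axis; z runs to the handle end. At the start it leans about 29 degrees from vertical: tip in the bottom corner on one side of the tin, shank against the opposite rim, handle up and out in the direction of the lean, which is within about 65 degrees of straight ahead of the robot (+x).
- driver_tip (a point): The screwdriver's blade tip.
- tin: The tool tin: an open round steel can, 82 mm across, 120 mm high, wall 3 mm, bottom 4 mm, standing loose on the bench, about 0.45 kg. Origin: centre of its underside; z is its axis. Three tools lean in it, 120 degrees apart as seen from above, each passing about 9 mm to one side of the tin's axis: the screwdriver, a nut driver and a file.
- nutdriver: Nut driver with a blue handle 26 mm thick, 230 mm long, leaning in the tin (stays there). Origin at its lower tip, z along it to the handle.
- file: Round file with a wooden handle 24 mm thick, 235 mm long, leaning in the tin (stays there). Origin at its lower tip, z along it to the handle.
- tote: Blue steel tool tote, fast on the bench: open tray 360 mm long (its x), 220 mm wide (its y), outer walls 45 mm high with a rolled edge to 49 mm, walls and floor 4 mm. A divider 42 mm high along its middle makes two long bays, each 352 by 104 mm inside, centred 54.5 mm either side of the middle line. Origin: centre of its underside.
- tote_handle (a point): Middle of the tote's carrying-handle tube, 195 mm above the bench over the divider: it runs the tote's whole length (x), 22 mm thick with a rubber grip 32 mm thick on its middle 150 mm. An upright gable 52 mm wide, 213 mm high, carries it at each end, with shoulders sloping down and out to 65 mm either side.
- bay (a point): Top of the black ribbed rubber liner at its middle, 6 mm above the bench: the liner (315 by 96 mm) lies in the tote's empty bay, the one for the screwdriver. x runs along the bay, y across it, z up.
- spanner: Steel combination spanner 200 mm long, 8 mm thick, lying in the tote's other bay (leave it). Origin: centre of its underside.
- jar_centre (a point): Middle of a glass jar with a red lid, 68 mm across and 90 mm high, standing on the bench between tin and tote (leave it).
Mind the look-alikes: they are no part of the job. Of the things that look like the tin, the largest one is meant.

How it is judged:
By the outcome, as a careful person would: the job done as asked, in the order asked, and still so for the second after the job is handed in, with the robot touching nothing.
It also fails if it takes over 58 s, if anything falls off the work surface, if the arm or the gripper's body presses on something with over 40 N, if the wrist force passes 120 N, or if a joint passes its speed limit or range.

### The arm

A 6-joint arm with a two-finger parallel gripper is mounted at the origin on the work surface. World frame = base frame: x ahead of the robot, y to its left, z up, the work surface at z = 0. Lengths are in m, angles in rad, forces in N, time in s.
With the tool pointing down it reaches from about 0.375 to 0.975 m from the base axis. Payload 3.8 kg.
Tool frame: the origin (TCP) lies midway between the tips of the shut fingers; the grasp point (between the pads) lies 19 mm behind it; z points along the fingers, y is the line along which they close (so a half turn about z gives the same grasp; the last joint's range is limited). The gripper opens to 85 mm and grips with 20 to 120 N. Pads are 22 mm wide; open, the fingers measure 114 mm over their backs; the gripper's body (76 mm by 85 mm) begins 54 mm behind the grasp point. The pads swing forward as they close: fully open they stand 13 mm farther back than shut.
Start: joints at [1.107, 0.264, 1.604, -0, 1.274, -0.037], TCP at [0.279, 0.614, 0.231] pointing down, gripper open.
Joint ranges: [-2.63, 2.63], [-0.94, 2.18], [0.31, 2.57], [-1.31, 4.45], [0, 2.66], [-2.55, 2.55]. Speed limits (rad/s): [2.57, 2.57, 3.14, 3.14, 3.14, 3.14].

### API

Orientations are given as a rotation vector (axis times angle).
In Python, from workcell import sensors, viewer, job gives the robot as it stands.
- The arm moves only by the shell command python3 -m inch 'ROWS' [FORCE]. ROWS is JSON, one flat list of numbers, 7 for each row, row after row: the shift along the tool's x, y, z in mm, then the turn, a rotation vector about the tool's x, y, z in degrees, then the finger opening in mm, from 0 to 85.4. A call has exactly 8 rows; each row shifts and turns the commanded pose from where the row before left it, along the tool's axes as they then stand; what a row does not reach is not made up. A row lasts 1/10 s, in which the tool goes at most 50 mm and 8.59 degrees, less where a joint would pass 70% of its speed; a pose out of reach is approached as far as the arm can. A call is refused whole if a number of a shift passes 50 or a number of a turn 8.59, either way. A call with a gripper value outside its range is refused whole. The fingers move at their own pace and stop on an object; FORCE is the grip in N (left out, the last holds). Time passes only in rows, so rows that do not move let the fingers close, or fill a call up. It gives the time, the measured TCP pose, the force, the opening and the grip force at its end, in the units of the state.
- sensors.read_state(): the state, without advancing time (a new reading comes with each control period).
- viewer.read_camera(name): name is "side" or "top"; returns the picture (384x512x3 uint8, red, green, blue); there is no depth.
- viewer.camera_params(name): a dict with "K" (3x3 intrinsics, pixels), "k1" (the pictures are not rectified: a ray, as slopes to the right and down, at radius r is drawn at 1 + k1 r^2 times it, then the intrinsics apply), "world_to_cam" (4x4, takes a point from world to camera coordinates). Camera axes: x right, y down, z forward; pixel columns grow to the right and rows downward; lengths in m; the calibration is good to about 2 mm. A picture is of the moment at which its call begins. camera_params takes no time and is no camera call.
- job.finish_job(): hands the job in; it is judged then, once.
The state is a dict: "time": time; "q": joint angles; "joint_vel": joint speeds; "joint_torque": joint torques, N m; "tool_pos": TCP position; "tcp_rot": TCP orientation; "wrist_force": force on the tool from outside, world axes, zero at the start; "torque": the same for the moment, N m; "width": opening from 0.0 (shut) to 1.0 (fully open); "grip_force": force on a finger pad.
Only numpy, scipy, OpenCV 4.12 (cv2) and the standard library are available. Lean on these libraries where they do the work, as an engineer would, in place of code of your own. Each camera call takes 0.05 s, during which the arm holds its last target. There are 200 camera calls.

## Working session

There is one attempt and no reset: what is moved stays moved. The work goes in short steps, Python scripts to look and compute and a shell command to move; the robot and the scene stay as the last step left them, time stands still between calls to the robot, and variables do not carry over. Pictures are saved under pics/ and viewed, at most 10 in all, crops included, and the job is handed in when it is done.

```bash
mkdir -p pics; ls; python3 - <<'E'
from workcell import sensors, viewer
import cv2, json
for n in ("side","top"):
    im=viewer.read_camera(n); cv2.imwrite(f"pics/{n}0.png",cv2.resize(im[:,:,::-1],(800,600),interpolation=cv2.INTER_CUBIC)); cv2.imwrite(f"pics/{n}0raw.png",im[:,:,::-1])
    print(n,viewer.camera_params(n))
print(sensors.read_state())
E
```

```text
pics
side {'K': array([[373.51409322,   0.        , 247.27857503],
       [  0.        , 373.51409322, 195.17097007],
       [  0.        ,   0.        ,   1.        ]]), 'k1': -0.0843074048804473, 'world_to_cam': array([[-0.95817039, -0.28618711, -0.0025384 ,  0.52145695],
       [-0.15366447,  0.52191925, -0.83903964,  0.1837539 ],
       [ 0.24144717, -0.80355288, -0.54406436,  0.70323627],
       [ 0.        ,  0.        ,  0.        ,  1.        ]])}
top {'K': array([[483.18239382,   0.        , 256.95516697],
       [  0.        , 483.18239382, 193.5335949 ],
       [  0.        ,   0.        ,   1.        ]]), 'k1': -0.14231896138400002, 'world_to_cam': array([[-0.02177769, -0.99940302,  0.0268206 ,  0.00478725],
       [-0.99768151,  0.01999439, -0.06505244,  0.54326905],
       [ 0.06447734, -0.02817511, -0.99752135,  1.24199642],
       [ 0.        ,  0.        ,  0.        ,  1.        ]])}
{'time': 0.1, 'q': array([ 1.10713074e+00,  2.64682751e-01,  1.60526942e+00, -8.54323009e-06,
        1.27372935e+00, -3.68788934e-02]), 'joint_vel': array([-0.00069601, -0.00173435, -0.00282261,  0.00111756,  0.00021262,
        0.00020257]), 'joint_torque': array([ 7.24890833e-04, -5.16710079e+01, -3.68589485e+01, -2.30203595e-04,
        6.43857638e-03,  2.31984262e-05]), 'tool_pos': array([0.27909921, 0.61384308, 0.23006595]), 'tcp_rot': array([-0.66520653, -3.06983615,  0.00318161]), 'wrist_force': array([0.28319798, 0.14384431, 0.10362663]), 'torque': array([-0.01423155,  0.05251433, -0.01572214]), 'grip_force': 0.0, 'width': 0.9998721097098631}
```

View pics/side0.png

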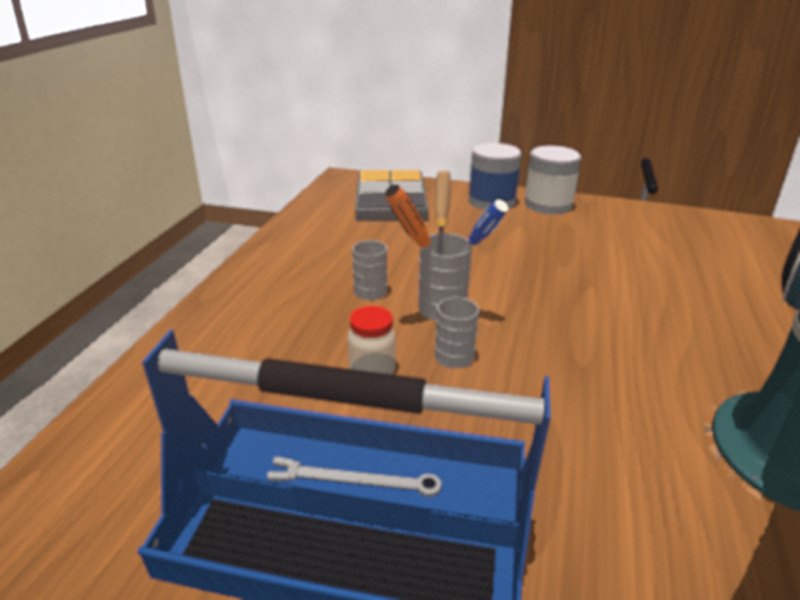

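View pics/top0.png

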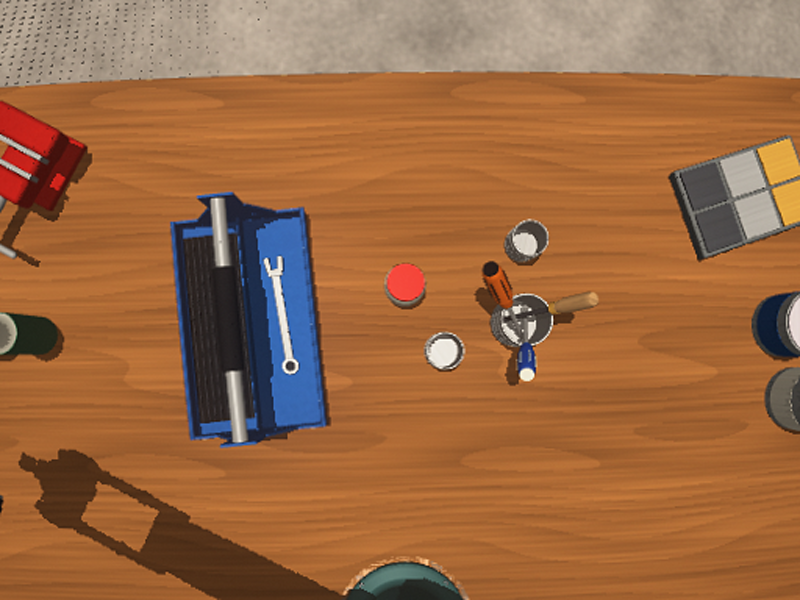

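Candidates for the tin (top view): the can with three tools at (522,320), and smaller empty cans at (527,241) and (444,351). The first is largest and holds the tools. For the driver: the orange handle at (495,283), the blue nut driver at (527,362) and the wooden file at (577,302). I choose the orange one. Empty bay: black liner at (212,330). I'll check with a close crop.

```bash
python3 - <<'E'
import cv2,numpy as np
s=cv2.imread("pics/side0raw.png");t=cv2.imread("pics/top0raw.png")
a=s[95:220,215:345]; b=t[130:255,255:385]
r=lambda x:cv2.resize(x,(400,385),interpolation=cv2.INTER_CUBIC)
cv2.imwrite("pics/c1.png",np.hstack([r(a),r(b)]))
c=t[115:295,95:225]; d=s[205:384,85:360]
cv2.imwrite("pics/c2.png",np.hstack([cv2.resize(c,(390,540),interpolation=cv2.INTER_CUBIC)]))
E
```

```text
(no output)
```

View pics/c1.png

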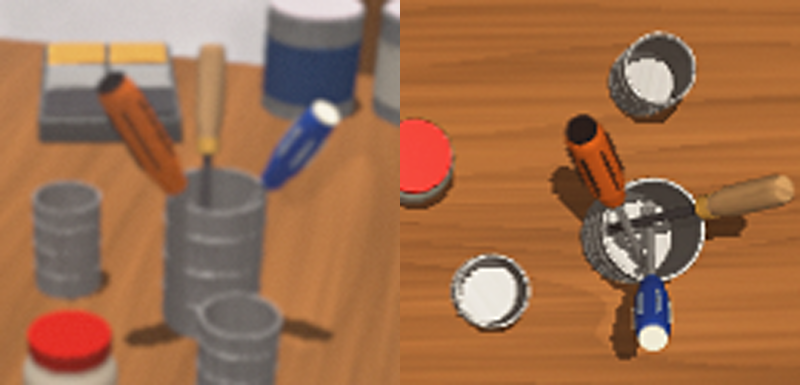

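View pics/c2.png

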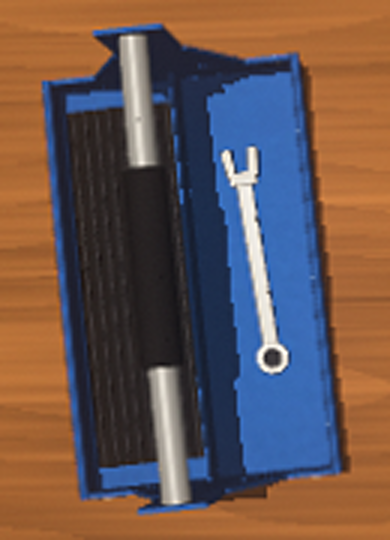

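The crops confirm the choice: the orange handle leans out of the large can. In top crop pixels, its end cap is at (583,131) and its neck starts at (614,203). In the side crop those are (118,85) and (178,190). The tote rim corners are clear in the second crop.

```bash
cat > h.py <<'E'
import numpy as np
from scipy.optimize import least_squares
from scipy.spatial.transform import Rotation as R
from workcell import viewer,sensors
P={n:viewer.camera_params(n) for n in("side","top")}
def proj(n,X):
    p=P[n];X=np.atleast_2d(X);c=X@p["world_to_cam"][:3,:3].T+p["world_to_cam"][:3,3]
    s=c[:,:2]/c[:,2:];s=s*(1+p["k1"]*(s**2).sum(1,keepdims=True))
    return s*p["K"][0,0]+p["K"][:2,2]
def tri(uvs,z=None,x0=(.6,0,.1)):
    f=lambda X:np.concatenate([(proj(n,X)-uv).ravel() for n,uv in uvs]+([[1e4*(X[2]-z)]] if z is not None else []))
    r=least_squares(f,x0);return r.x,np.abs(r.fun).max()
E
python3 - <<'E'
from h import *
T=lambda u,v:("top",np.array([255+(u-400)/3.077,130+v/3.08]));S=lambda u,v:("side",np.array([215+u/3.077,95+v/3.08]))
e=tri([T(583,131),S(118,85)]);n=tri([T(614,203),S(178,190)]);print(e,n)
d=e[0]-n[0];L=np.linalg.norm(d);d/=L;print("len",L,"dir",d,"tilt",np.degrees(np.arccos(d[2])),"az",np.degrees(np.arctan2(d[1],d[0])))
print("tin rim",tri([T(651,232)],.12)); print("tip",e[0]-.26*d)
print("jar",tri([T(413,156)],.09))
print("nut end",tri([T(653,338),S(327,113)]),"file end",tri([T(779,189),S(211,50)]))
for u,v in((527,230),(444,338)):print("can",tri([("top",np.array([u,v])*.64)],.08))
C=lambda u,v:np.array([95+u/3,115+v/3])
px=np.array([C(43,82),C(298,55),C(342,472),C(82,498),C(132,37),C(176,502)])
# tote local: x along length toward world +x
loc=np.array([[.18,.11,.049],[.18,-.11,.049],[-.18,-.11,.049],[-.18,.11,.049],[.18,0,.195],[-.18,0,.195]])
def tf(p):return loc@R.from_euler('z',p[2]).as_matrix().T+[p[0],p[1],0]
r=least_squares(lambda p:(proj("top",tf(p))-px).ravel(),[.5,.35,0]);print("tote",r.x,np.degrees(r.x[2]),r.fun.round(1))
c,s=np.cos(r.x[2]),np.sin(r.x[2]);print("bay",r.x[:2]+.0545*np.array([-s,c]))
E
```

```text
(array([ 0.57084318, -0.12854348,  0.22560779]), np.float64(1.218760302059195)) (array([ 0.52811272, -0.16463795,  0.12953836]), np.float64(0.43480460478258465))
len 0.11116670596352612 dir [0.38438175 0.32468774 0.86419242] tilt 30.209381910485238 az 40.18782114617091
tin rim (array([ 0.50430401, -0.19505016,  0.12      ]), np.float64(6.991740519879386e-12))
tip [ 0.47090392 -0.21296229  0.00091776]
jar (array([ 0.57023647, -0.01081102,  0.09      ]), np.float64(0.0))
nut end (array([ 0.42345785, -0.17852758,  0.20145794]), np.float64(0.4181886878500336)) file end (array([ 0.53030171, -0.27501264,  0.20420866]), np.float64(0.15712640657284282))
can (array([ 0.65204681, -0.20963955,  0.08      ]), np.float64(0.0))
can (array([ 0.48135324, -0.07093956,  0.08      ]), np.float64(0.0))
tote [0.5129584  0.24669256 0.08757954] 5.017938257086197 [ 0.  -0.6 -0.5 -1.  -0.7  0.5 -0.1  0.8  0.2 -2.   0.8  2.1]
bay [0.50819142 0.30098368]
```

```bash
cat >> h.py <<'E'
Rz=lambda a:R.from_euler('z',a);Ry=lambda a:R.from_euler('y',a)
tip=np.array([.4709,-.2130,.0030]);d=np.array([.3844,.3247,.8642])
def Rt(az,el,s=1,roll=0): # tool z at azimuth/elevation (deg), y horizontal at az+90*s
    az,el=np.radians([az,el]);z=np.array([np.cos(az)*np.cos(el),np.sin(az)*np.cos(el),np.sin(el)])
    y=s*np.array([-np.sin(az),np.cos(az),0]);return R.from_matrix(np.c_[np.cross(y,z),y,z])*R.from_euler('z',roll,degrees=True)
def wrist(Rm,q1,q23):
    M=(Ry(q23).inv()*Rz(q1).inv()*Rm*Rz(np.pi/2).inv()).as_euler('ZYZ');return M
def cur():
    s=sensors.read_state();return s["tool_pos"],R.from_rotvec(s["tcp_rot"]),s
def rel(p,Rm):
    p0,R0,_=cur();print("shift(tool,mm)",(R0.inv().apply(p-p0)*1e3).round(1),"turn deg",(R0.inv()*Rm).as_rotvec(degrees=True).round(1))
E
python3 - <<'E'
from h import *
_,R0,s=cur();print(R0.as_matrix().round(3),wrist(R0,s["q"][0],s["q"][1]+s["q"][2]))
for el in(-38,-45,-52):
  for sg in(1,-1):
    print(el,sg,[wrist(Rt(40,el,sg),np.radians(a),np.radians(b)).round(2).tolist() for a in(-15,-25) for b in(95,115)])
for sg in(1,-1): print("fin",sg,wrist(Rt(5,-78,sg),.45,1.9).round(2))
E
```

```text
[[-0.91   0.414 -0.001]
 [ 0.414  0.91  -0.002]
 [ 0.    -0.002 -1.   ]] [-8.54323009e-06  1.27372935e+00 -3.68788934e-02]
-38 1 [[0.84, 1.04, -2.81], [1.05, 0.84, 3.12], [0.89, 1.18, -2.93], [1.04, 0.97, 3.02]]
-38 -1 [[0.84, 1.04, 0.33], [1.05, 0.84, -0.02], [0.89, 1.18, 0.21], [1.04, 0.97, -0.12]]
-45 1 [[0.71, 1.09, -2.74], [0.89, 0.84, -3.05], [0.76, 1.2, -2.89], [0.89, 0.96, 3.11]]
-45 -1 [[0.71, 1.09, 0.4], [0.89, 0.84, 0.09], [0.76, 1.2, 0.26], [0.89, 0.96, -0.03]]
-52 1 [[0.59, 1.14, -2.69], [0.73, 0.86, -2.94], [0.63, 1.24, -2.84], [0.75, 0.97, -3.09]]
-52 -1 [[0.59, 1.14, 0.45], [0.73, 0.86, 0.2], [0.63, 1.24, 0.3], [0.75, 0.97, 0.05]]
fin 1 [-0.09  1.05 -1.17]
fin -1 [-0.09  1.05  1.97]
```

```bash
cat >> h.py <<'E'
from scipy.spatial.transform import Slerp
def rows(p1,R1,n,g,p0=None,R0=None):
    if p0 is None:p0,R0,_=cur()
    u=np.linspace(0,1,n+1);u=u*u*(3-2*u)*.6+.4*u;Rs=Slerp([0,1],R.concatenate([R0,R1]))(u);ps=p0+np.outer(u,np.array(p1)-p0)
    out=[]
    for i in range(n):
        sh=Rs[i].inv().apply(ps[i+1]-ps[i])*1e3;tu=(Rs[i].inv()*Rs[i+1]).as_rotvec(degrees=True)
        out.append(",".join(f"{v:g}" for v in list(sh.round(0)+0.)+list(tu.round(1)+0.)+[g]))
    for i in range(0,n,8):print("["+",  ".join(out[i:i+8])+"]")
Rg=Rt(40,-42,-1);zg=Rg.apply([0,0,1]);Gt=tip+.212*d+.010*zg;pre=Gt-.12*zg
E
python3 - <<'E'
from h import *
p,R0,_=cur();A=p+[0,0,.12];rows([.47,-.19,.36],Rg,24,85,A,R0)
print(Gt,pre)
E
python3 -m inch '[0,0,-10,0,0,0,85,0,0,-20,0,0,0,85,0,0,-20,0,0,0,85,0,0,-20,0,0,0,85,0,0,-20,0,0,0,85,0,0,-20,0,0,0,85,0,0,-10,0,0,0,85,0,0,0,0,0,0,85]'
```

```text
[-10,-13,0,-0.9,0.6,2.1,85,  -13,-16,-1,-1.2,0.8,2.7,85,  -17,-19,-1,-1.5,0.9,3.3,85,  -21,-20,-2,-1.7,1.1,3.8,85,  -25,-21,-4,-1.9,1.2,4.3,85,  -29,-21,-6,-2.1,1.3,4.6,85,  -32,-19,-7,-2.2,1.4,5,85,  -35,-17,-9,-2.3,1.5,5.3,85]
[-38,-14,-11,-2.4,1.5,5.5,85,  -40,-10,-13,-2.5,1.6,5.7,85,  -41,-5,-15,-2.6,1.6,5.8,85,  -42,-1,-17,-2.6,1.6,5.8,85,  -41,4,-18,-2.6,1.6,5.8,85,  -39,9,-18,-2.6,1.6,5.8,85,  -37,14,-19,-2.5,1.6,5.7,85,  -34,17,-18,-2.4,1.5,5.5,85]
[-30,20,-18,-2.3,1.5,5.3,85,  -26,23,-16,-2.2,1.4,5,85,  -22,24,-15,-2.1,1.3,4.6,85,  -18,24,-13,-1.9,1.2,4.3,85,  -14,23,-12,-1.7,1.1,3.8,85,  -11,21,-10,-1.5,0.9,3.3,85,  -8,18,-8,-1.2,0.8,2.7,85,  -5,14,-6,-0.9,0.6,2.1,85]
[ 0.55808562 -0.13938676  0.17951909] [ 0.48977178 -0.19670887  0.25981477]
time: 0.9
tool_pos: [0.2798, 0.6152, 0.354]
tcp_rot: [0.665, 3.069, 0.006]
wrist_force: [0.1, 0.1, -0.3]
width: 0.994
grip_force: 0.0
```

```bash
python3 -m inch '[-10,-13,0,-0.9,0.6,2.1,85,-13,-16,-1,-1.2,0.8,2.7,85,-17,-19,-1,-1.5,0.9,3.3,85,-21,-20,-2,-1.7,1.1,3.8,85,-25,-21,-4,-1.9,1.2,4.3,85,-29,-21,-6,-2.1,1.3,4.6,85,-32,-19,-7,-2.2,1.4,5,85,-35,-17,-9,-2.3,1.5,5.3,85]' &&
python3 -m inch '[-38,-14,-11,-2.4,1.5,5.5,85,-40,-10,-13,-2.5,1.6,5.7,85,-41,-5,-15,-2.6,1.6,5.8,85,-42,-1,-17,-2.6,1.6,5.8,85,-41,4,-18,-2.6,1.6,5.8,85,-39,9,-18,-2.6,1.6,5.8,85,-37,14,-19,-2.5,1.6,5.7,85,-34,17,-18,-2.4,1.5,5.5,85]' &&
python3 -m inch '[-30,20,-18,-2.3,1.5,5.3,85,-26,23,-16,-2.2,1.4,5,85,-22,24,-15,-2.1,1.3,4.6,85,-18,24,-13,-1.9,1.2,4.3,85,-14,23,-12,-1.7,1.1,3.8,85,-11,21,-10,-1.5,0.9,3.3,85,-8,18,-8,-1.2,0.8,2.7,85,-5,14,-6,-0.9,0.6,2.1,85]'
python3 - <<'E'
from h import *
p,R0,s=cur();print(s["q"].round(3));rows(pre,Rg,8,85)
E
```

```text
time: 1.7
tool_pos: [0.3338, 0.3807, 0.3516]
tcp_rot: [-1.415, -2.664, -0.401]
wrist_force: [0.8, -1.2, 1.1]
width: 0.996
grip_force: 0.0
time: 2.5
tool_pos: [0.4134, 0.0403, 0.3562]
tcp_rot: [-2.205, -1.706, -0.88]
wrist_force: [0.6, -0.2, 0.8]
width: 0.995
grip_force: 0.0
time: 3.3
tool_pos: [0.4689, -0.1919, 0.3601]
tcp_rot: [-2.485, -0.896, -1.101]
wrist_force: [-0.1, -0.4, -0.2]
width: 0.994
grip_force: 0.0
[-0.977 -0.186  2.044  0.837  1.454 -0.277]
[-5,1,6,0,0,0,85,  -8,2,9,0,0,0,85,  -10,3,11,0,0,0,85,  -11,3,12,0,0,-0.1,85,  -11,3,12,0,0,-0.1,85,  -10,3,11,0,0,0,85,  -8,2,9,0,0,0,85,  -5,1,6,0,0,0,85]
```

```bash
python3 -m inch '[-5,1,6,0,0,0,85,-8,2,9,0,0,0,85,-10,3,11,0,0,0,85,-11,3,12,0,0,0,85,-11,3,12,0,0,0,85,-10,3,11,0,0,0,85,-8,2,9,0,0,0,85,-5,1,6,0,0,0,85]'
python3 - <<'E'
from h import *
import cv2
p,R0,s=cur();print(s["q"].round(3));rel(Gt,Rg)
a=viewer.read_camera("side");b=viewer.read_camera("top")
f=lambda x:cv2.resize(x[:,:,::-1],(400,385),interpolation=cv2.INTER_CUBIC)
cv2.imwrite("pics/p1.png",np.hstack([f(a[65:221,195:357]),f(b[115:271,240:402])]))
E
```

```text
time: 4.1
tool_pos: [0.4887, -0.1973, 0.2581]
tcp_rot: [-2.483, -0.901, -1.1]
wrist_force: [-0.1, 0.5, 0.8]
width: 0.996
grip_force: 0.0
[-0.948 -0.062  2.13   0.875  1.297 -0.424]
shift(tool,mm) [  2.4   0.4 119.7] turn deg [-0.1  0.2 -0.1]
```

View pics/p1.png

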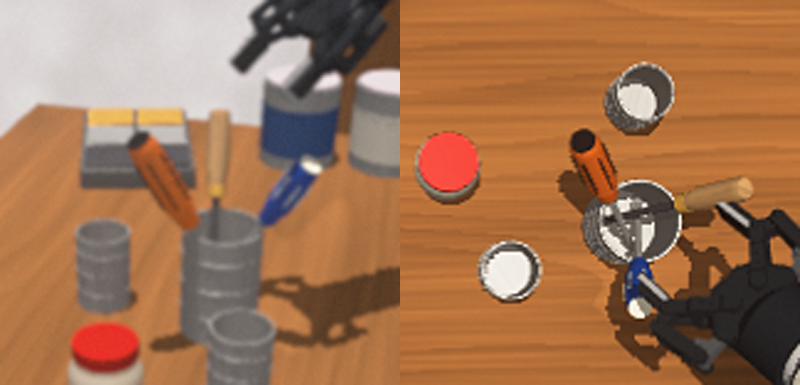

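The gripper is clear of the tools, with fingertips at about (648,285) and (725,210) and the driver handle straight ahead at (595,165). Going in.

```bash
python3 -m inch '[1,0,8,0,0,0,85,1,0,15,0,0,0,85,0,0,19,0,0,0,85,0,0,19,0,0,0,85,0,0,19,0,0,0,85,0,0,17,0,0,0,85,0,0,13,0,0,0,85,0,0,9,0,0,0,85]'
python3 - <<'E'
from h import *
import cv2
rel(Gt,Rg)
a=viewer.read_camera("side");b=viewer.read_camera("top")
f=lambda x:cv2.resize(x[:,:,::-1],(400,385),interpolation=cv2.INTER_CUBIC)
cv2.imwrite("pics/p2.png",np.hstack([f(a[85:215,215:350]),f(b[125:255,260:395])]))
E
```

```text
time: 5.0
tool_pos: [0.5579, -0.1391, 0.1806]
tcp_rot: [-2.483, -0.903, -1.101]
wrist_force: [-0.3, -1.2, 0.6]
width: 0.989
grip_force: 0.0
shift(tool,mm) [-0.8  0.4  0.7] turn deg [-0.   0.2 -0.1]
```

View pics/p2.png

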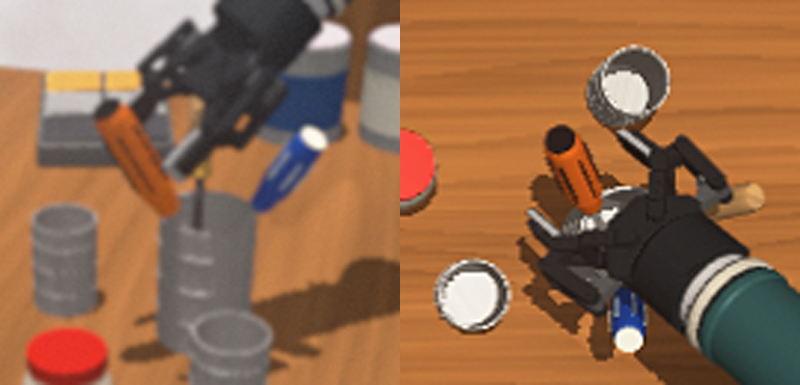

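Fingertips are at (533,215) and (627,137), so their midpoint sits on the orange handle. The grip is centred; closing.

```bash
python3 -m inch '[0,0,0,0,0,0,60,0,0,0,0,0,0,48,0,0,0,0,0,0,40,0,0,0,0,0,0,34,0,0,0,0,0,0,30,0,0,0,0,0,0,20,0,0,0,0,0,0,20,0,0,0,0,0,0,20]' 60
python3 - <<'E'
from h import *
_,R0,_=cur();print("pull dir in tool",R0.inv().apply(d).round(3))
E
```

```text
time: 5.9
tool_pos: [0.5576, -0.1405, 0.1816]
tcp_rot: [-2.485, -0.902, -1.102]
wrist_force: [0.4, -1.2, 0.9]
width: 0.312
grip_force: 58.9
pull dir in tool [ 0.978 -0.002 -0.207]
```

```bash
python3 -m inch '[3,0,-0.6,0,0,0,20,6,0,-1.2,0,0,0,20,9,0,-1.9,0,0,0,20,10,0,-2.1,0,0,0,20,10,0,-2.1,0,0,0,20,10,0,-2.1,0,0,0,20,8,0,-1.7,0,0,0,20,5,0,-1,0,0,0,20]'
python3 - <<'E'
from h import *
import cv2
_,_,s=cur();print(s["q"].round(3))
a=viewer.read_camera("side");b=viewer.read_camera("top")
f=lambda x:cv2.resize(x[:,:,::-1],(400,385),interpolation=cv2.INTER_CUBIC)
cv2.imwrite("pics/p3.png",np.hstack([f(a[75:205,215:350]),f(b[125:255,260:395])]))
E
```

```text
time: 6.7
tool_pos: [0.5821, -0.1196, 0.2363]
tcp_rot: [-2.484, -0.903, -1.103]
wrist_force: [-0.3, -0.1, -1.1]
width: 0.31
grip_force: 59.0
[-0.69  -0.011  2.126  0.966  1.09  -0.321]
```

View pics/p3.png

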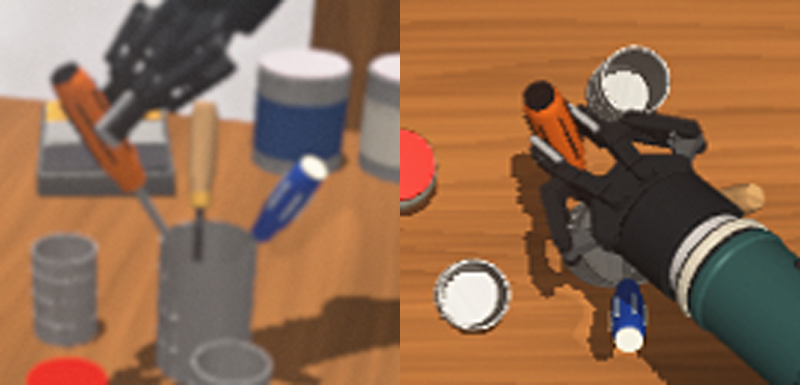

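The driver is sliding out cleanly. The shank is visible at (150,210), the tin and the other tools are unmoved, and there's almost no force. Continuing the pull.

```bash
python3 -m inch '[6,0,-1.3,0,0,0,20,10,0,-2.1,0,0,0,20,14,0,-3,0,0,0,20,16,0,-3.4,0,0,0,20,16,0,-3.4,0,0,0,20,16,0,-3.4,0,0,0,20,12,0,-2.5,0,0,0,20,8,0,-1.7,0,0,0,20]'
python3 - <<'E'
from h import *
_,R0,_=cur();print("up in tool",R0.inv().apply([0,0,1]).round(3))
E
```

```text
time: 7.6
tool_pos: [0.6208, -0.0872, 0.3231]
tcp_rot: [-2.484, -0.903, -1.103]
wrist_force: [0.2, 0.6, -1.2]
width: 0.313
grip_force: 59.0
up in tool [ 0.742  0.    -0.671]
```

```bash
python3 -m inch '[4,0,-3.6,0,0,0,20,7,0,-6.3,0,0,0,20,8,0,-7.2,0,0,0,20,8,0,-7.2,0,0,0,20,8,0,-7.2,0,0,0,20,7,0,-6.3,0,0,0,20,4,0,-3.6,0,0,0,20,0,0,0,0,0,0,20]'
python3 - <<'E'
from h import *
import cv2
p,R0,s=cur();print(s["q"].round(3))
for S in(0,.15,.26):
    X=p-.010*zg+d*(S-.212);print(S,X.round(3),proj("side",X).round(1),proj("top",X).round(1))
a=viewer.read_camera("side");b=viewer.read_camera("top")
f=lambda x:cv2.resize(x[:,:,::-1],(400,480),interpolation=cv2.INTER_CUBIC)
cv2.imwrite("pics/p4.png",np.hstack([f(a[30:210,180:330]),f(b[75:255,240:390])]))
E
```

```text
time: 8.4
tool_pos: [0.6208, -0.0879, 0.3851]
tcp_rot: [-2.485, -0.903, -1.104]
wrist_force: [0.4, -0.4, -1.1]
width: 0.313
grip_force: 59.0
[-0.59  -0.109  1.932  0.872  1.193 -0.004]
0 [ 0.534 -0.162  0.209] [[271.8 126. ]] [[328.9 190.9]]
0.15 [ 0.591 -0.113  0.338] [[240.6  72.4]] [[314.9 157.4]]
0.26 [ 0.634 -0.077  0.433] [[212.6  24.8]] [[301.9 126.7]]
```

View pics/p4.png

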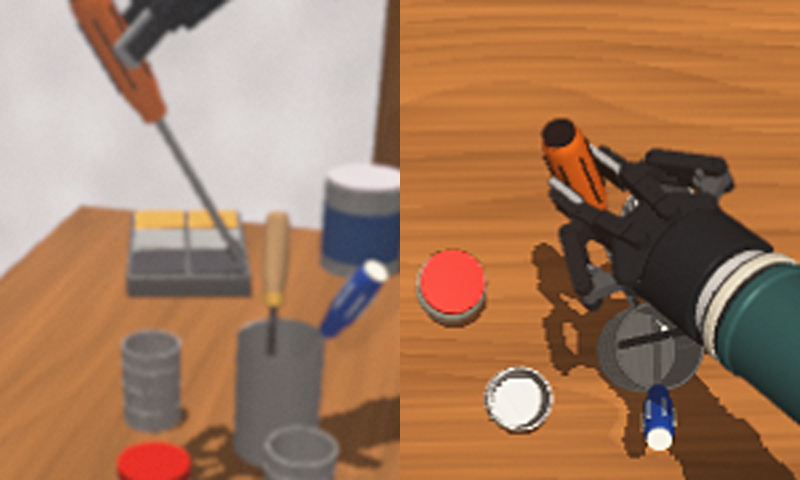

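The driver hangs free of the tin. In the left crop the neck is at (155,120) and the tip at (243,262). In the right crop the end cap is at (560,133). The tin and the other tools are in place. Next I'll fit the in-hand pose and plan the placing.

```bash
cat >> h.py <<'E'
def inhand(p,R0,obs):
    def ax(q): # q: s at grip, depth behind TCP, angle of d from tool x toward -z, lateral
        dt=np.array([np.cos(q[2]),0,-np.sin(q[2])]);return dt,np.array([0,q[3],-q[1]])
    def f(q):
        dt,o=ax(q);return np.concatenate([(proj(n,p+R0.apply(o+dt*(S-q[0])))[0]-uv) for n,S,uv in obs]+[[(q[1]-.01)*400,q[3]*1000]])
    r=least_squares(f,[.212,.01,.2,0]);return r.x,r.fun.round(1)
E
python3 - <<'E'
from h import *
p,R0,s=cur()
a=lambda u,v:np.array([180+u/2.667,30+v/2.667]);b=lambda u,v:np.array([240+(u-400)/2.667,75+v/2.667])
q,f=inhand(p,R0,[("side",.15,a(155,120)),("side",0,a(243,262)),("top",.26,b(560,133)),("top",.18,b(601,206))]);print(q,np.degrees(q[2]),f)
E
```

```text
[0.21366841 0.00796231 0.20761705 0.00107914] 11.89558063426267 [ 2.2 -0.4  0.6 -0.4  1.7  1.8 -4.1 -2.5 -0.8  1.1]
```

```bash
cat > k.py <<'E'
from h import *
D=[([1.10713,.26468,1.60527,0,1.27373,-.03688],[.2791,.6138,.2301]),([-.977,-.186,2.044,.837,1.454,-.277],[.4689,-.1919,.3601]),([-.948,-.062,2.13,.875,1.297,-.424],[.4887,-.1973,.2581]),([-.69,-.011,2.126,.966,1.09,-.321],[.5821,-.1196,.2363]),([-.59,-.109,1.932,.872,1.193,-.004],[.6208,-.0879,.3851])]
def fk(q,k):
    h,a,L2,L3,e,L=k;A=Rz(q[0]);w=np.array([a+L2*np.sin(q[1])+L3*np.sin(q[1]+q[2]),e,h+L2*np.cos(q[1])+L3*np.cos(q[1]+q[2])])
    Rm=A*Ry(q[1]+q[2])*Rz(q[3])*Ry(q[4])*Rz(q[5]+np.pi/2);w=A.apply(w)
    el=A.apply([a+L2*np.sin(q[1]),e,h+L2*np.cos(q[1])]);return w+L*Rm.apply([0,0,1]),Rm,w,el
r=least_squares(lambda k:np.concatenate([fk(q,k)[0]-p for q,p in D]),[.3,0,.4,.4,0,.25]);K=r.x
def ik(p,Rm,q0):
    r=least_squares(lambda q:np.concatenate([(fk(q,K)[0]-p)*10,(fk(q,K)[1].inv()*Rm).as_rotvec()]),q0);return r.x,r.cost
# final pose
b0=np.array([.513,.2467]);yw=np.radians(5.02)
ex=np.array([np.cos(yw),np.sin(yw),0]);ey=np.array([-np.sin(yw),np.cos(yw),0]);ez=np.array([0,0,1.])
B=R.from_matrix(np.c_[ex,ey,ez])
# tool: x=+ex, y=-ey, z=-ez ; pitch so z leans to -ex by 8.4deg, tool top leans to +ey by 9deg
Rf=R.from_rotvec(-np.radians(9)*ex)*R.from_rotvec(np.radians(8.4)*ey)*R.from_matrix(np.c_[ex,-ey,-ez])
zf=Rf.apply([0,0,1])
def final(lx=.094,ly=.061,z=.0228):
    g=np.r_[b0,0]+lx*ex+ly*ey;g[2]=z;return g+.009*zf
E
python3 - <<'E'
from k import *
print(K,np.abs(r.fun).max()); print("zf local",B.inv().apply(zf).round(3))
for dz in(0,.1,.32):
    q,c=ik(final()+[0,0,dz],Rf,[.2,.2,1.8,0,1.2,1.9]);_,_,w,el=fk(q,K)
    print(final()+[0,0,dz],q.round(2),c,"wrist",w.round(3),"elbow",el.round(3),"wrist loc",B.inv().apply(w-np.r_[b0,0]).round(3),"base->loc dir",B.inv().apply(el-np.r_[b0,0]).round(3))
E
```

```text
[ 0.2512499  -0.00104884  0.51171928  0.56682641  0.02474758  0.3478652 ] 0.0003548211332830564
zf local [-0.146 -0.155 -0.977]
[0.6001139  0.31418883 0.01400617] [ 0.49  0.58  1.6  -0.09  1.16  2.03] 1.0221192595384523e-19 wrist [0.646 0.372 0.354] elbow [0.236 0.154 0.679] wrist loc [0.144 0.113 0.354] base->loc dir [-0.284 -0.068  0.679]
[0.6001139  0.31418883 0.11400617] [ 0.49  0.48  1.55 -0.09  1.31  2.02] 1.7169645554423293e-21 wrist [0.646 0.372 0.454] elbow [0.197 0.133 0.704] wrist loc [0.144 0.113 0.454] base->loc dir [-0.324 -0.085  0.704]
[0.6001139  0.31418883 0.33400617] [ 0.49  0.36  1.31 -0.09  1.67  1.98] 2.2085752100537532e-30 wrist [0.646 0.372 0.674] elbow [0.148 0.107 0.729] wrist loc [0.144 0.113 0.674] base->loc dir [-0.376 -0.107  0.729]
```

```bash
python3 - <<'E'
from k import *
t=final();print(t);rows([t[0],t[1],.42],Rf,24,20)
E
```

```text
[0.6001139  0.31418883 0.01400617]
[4,-6,3,-0.4,-1.1,0.6,20,  5,-8,4,-0.5,-1.5,0.8,20,  6,-10,4,-0.6,-1.7,1,20,  7,-12,5,-0.7,-2,1.1,20,  7,-13,5,-0.8,-2.3,1.2,20,  8,-15,5,-0.9,-2.5,1.3,20,  8,-16,4,-1,-2.6,1.4,20,  8,-17,4,-1,-2.8,1.5,20]
[9,-18,3,-1.1,-2.9,1.6,20,  8,-19,3,-1.1,-3,1.6,20,  8,-20,2,-1.1,-3.1,1.7,20,  8,-20,1,-1.1,-3.1,1.7,20,  7,-21,0,-1.1,-3.1,1.7,20,  7,-21,0,-1.1,-3.1,1.7,20,  6,-20,-1,-1.1,-3,1.6,20,  5,-20,-2,-1.1,-2.9,1.6,20]
[4,-19,-2,-1,-2.8,1.5,20,  3,-18,-3,-1,-2.6,1.4,20,  3,-17,-3,-0.9,-2.5,1.3,20,  2,-16,-3,-0.8,-2.3,1.2,20,  1,-14,-3,-0.7,-2,1.1,20,  1,-12,-3,-0.6,-1.7,1,20,  0,-10,-2,-0.5,-1.5,0.8,20,  0,-8,-2,-0.4,-1.1,0.6,20]
```

```bash
python3 -m inch '[4,-6,3,-0.4,-1.1,0.6,20,5,-8,4,-0.5,-1.5,0.8,20,6,-10,4,-0.6,-1.7,1,20,7,-12,5,-0.7,-2,1.1,20,7,-13,5,-0.8,-2.3,1.2,20,8,-15,5,-0.9,-2.5,1.3,20,8,-16,4,-1,-2.6,1.4,20,8,-17,4,-1,-2.8,1.5,20]' &&
python3 -m inch '[9,-18,3,-1.1,-2.9,1.6,20,8,-19,3,-1.1,-3,1.6,20,8,-20,2,-1.1,-3.1,1.7,20,8,-20,1,-1.1,-3.1,1.7,20,7,-21,0,-1.1,-3.1,1.7,20,7,-21,0,-1.1,-3.1,1.7,20,6,-20,-1,-1.1,-3,1.6,20,5,-20,-2,-1.1,-2.9,1.6,20]' &&
python3 -m inch '[4,-19,-2,-1,-2.8,1.5,20,3,-18,-3,-1,-2.6,1.4,20,3,-17,-3,-0.9,-2.5,1.3,20,2,-16,-3,-0.8,-2.3,1.2,20,1,-14,-3,-0.7,-2,1.1,20,1,-12,-3,-0.6,-1.7,1,20,0,-10,-2,-0.5,-1.5,0.8,20,0,-8,-2,-0.4,-1.1,0.6,20]'
python3 - <<'E'
from k import *
import cv2
p,R0,s=cur();print(s["q"].round(3));t=final();rows([t[0],t[1],.24],Rf,8,20)
a=viewer.read_camera("side");b=viewer.read_camera("top")
f=lambda x:cv2.resize(x[:,:,::-1],(400,540),interpolation=cv2.INTER_CUBIC)
cv2.imwrite("pics/p5.png",np.hstack([cv2.resize(a[:,:,::-1],(400,300),interpolation=cv2.INTER_AREA),np.zeros((300,0,3),np.uint8)]))
cv2.imwrite("pics/p5.png",np.hstack([np.vstack([cv2.resize(a[:,:,::-1],(400,300)),np.zeros((240,400,3),np.uint8)]),f(b[95:299,90:241])]))
E
```

```text
time: 9.3
tool_pos: [0.6145, 0.0283, 0.3933]
tcp_rot: [-2.795, -0.721, -0.767]
wrist_force: [-0.2, 0.2, -1.2]
width: 0.315
grip_force: 59.0
time: 10.1
tool_pos: [0.6065, 0.1984, 0.4093]
tcp_rot: [3.077, 0.385, 0.193]
wrist_force: [0.1, -0.6, -1.0]
width: 0.312
grip_force: 59.1
time: 10.9
tool_pos: [0.6006, 0.3145, 0.4196]
tcp_rot: [2.97, 0.12, -0.217]
wrist_force: [0.3, -0.1, -1.6]
width: 0.311
grip_force: 59.1
[ 0.488  0.363  1.155 -0.085  1.825  1.965]
[2,-2,13,0,0,0,20,  3,-3,21,0,0,0,20,  4,-4,26,0,0,0,20,  4,-4,28,0,0.1,0,20,  4,-4,28,0,0.1,0,20,  4,-4,26,0,0,0,20,  3,-3,21,0,0,0,20,  2,-2,13,0,0,0,20]
```

View pics/p5.png

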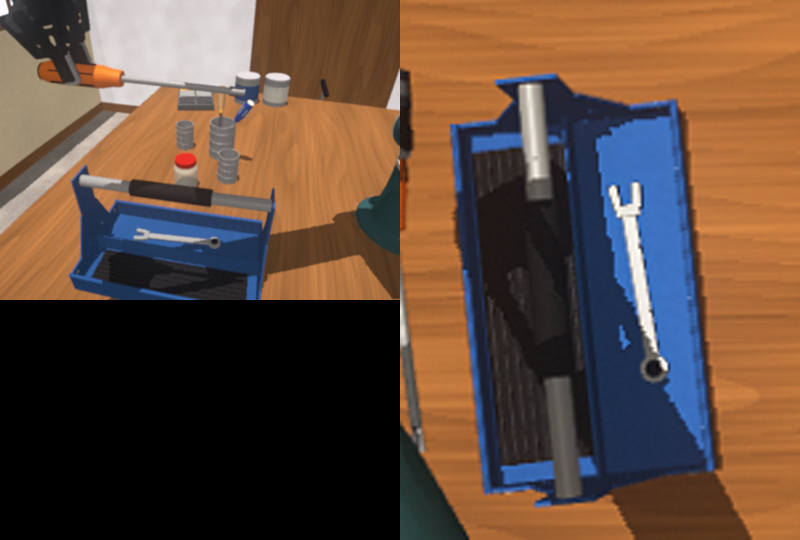

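```bash
python3 - <<'E'
from k import *
p,R0,_=cur()
q,f=inhand(p,R0,[("side",.15,np.array([123,76])*1.28),("side",0,np.array([243,93])*1.28),("side",.26,np.array([39,70])*1.28)]);print(q,np.degrees(q[2]),f)
L=lambda x,y,z:np.r_[b0,0]+x*ex+y*ey+z*ez
for X,uv in(((.18,0,.195),(163,360)),((-.18,0,.195),(545,408)),((.18,.11,.049),(145,550)),((.18,-.11,.049),(232,403)),((-.18,-.11,.049),(524,441))):
    print(X,(proj("side",L(*X))[0]*1.5625-uv).round(1))
E
```

```text
[ 0.20890933  0.00799809  0.21917711 -0.00111614] 12.557923083635215 [-3.1  1.5  0.2 -0.5  3.4 -2.  -0.8 -1.1]
(0.18, 0, 0.195) [-2.8 -2.3]
(-0.18, 0, 0.195) [0.2 2. ]
(0.18, 0.11, 0.049) [-7.9 -3.5]
(0.18, -0.11, 0.049) [-1.7 -6.4]
(-0.18, -0.11, 0.049) [ 0.1 -2.2]
```

The driver is level and over the bay, with the handle end at (38,70) and the tip at (243,93) in the side view. The tote model reprojects well, so I'm descending.

```bash
python3 -m inch '[2,-2,13,0,0,0,20,3,-3,21,0,0,0,20,4,-4,26,0,0,0,20,4,-4,28,0,0,0,20,4,-4,28,0,0,0,20,4,-4,26,0,0,0,20,3,-3,21,0,0,0,20,2,-2,13,0,0,0,20]'
python3 - <<'E'
from k import *
import cv2
t=final();rows([t[0],t[1],.10],Rf,8,20)
a=viewer.read_camera("side");b=viewer.read_camera("top")
f=lambda x:cv2.resize(x[:,:,::-1],(400,540),interpolation=cv2.INTER_CUBIC)
cv2.imwrite("pics/p6.png",np.hstack([np.vstack([cv2.resize(a[140:384,40:365,::-1],(400,300),interpolation=cv2.INTER_CUBIC),np.zeros((240,400,3),np.uint8)]),f(b[95:299,90:241])]))
E
```

```text
time: 11.8
tool_pos: [0.5988, 0.3102, 0.2384]
tcp_rot: [2.969, 0.119, -0.217]
wrist_force: [-0.3, 0.8, -1.7]
width: 0.319
grip_force: 59.2
[2,-2,10,0,0,0,20,  3,-3,16,0,0,0,20,  3,-4,20,0,0,0,20,  4,-4,22,0,0.1,0,20,  4,-4,22,0,0.1,0,20,  3,-4,20,0,0,0,20,  3,-3,16,0,0,0,20,  2,-2,10,0,0,0,20]
```

View pics/p6.png

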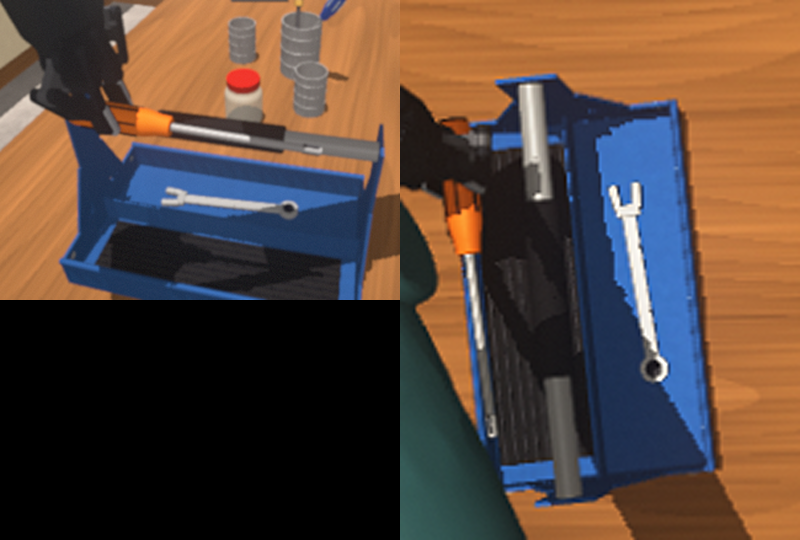

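```bash
python3 - <<'E'
from k import *
p,R0,_=cur();dt=R0.apply([np.cos(.21),0,-np.sin(.21)]);g=p-.009*R0.apply([0,0,1])
print("d local",B.inv().apply(dt).round(3))
for S in(.15,0):
    X=g+dt*(S-.211);print(S,X.round(3),proj("top",X),proj("side",X))
print("meas top",[115.7,190.6],[124.7,259.7],"side neck/tip",[40+171/1.231,140+127/1.23],[40+320/1.231,140+149/1.23])
E
```

```text
d local [0.998 0.013 0.055]
0.15 [0.539 0.306 0.244] [[114.57491065 191.40552661]] [[179.10714613 240.7905466 ]]
0 [0.39  0.291 0.236] [[123.06753807 260.68067221]] [[301.63040685 261.49082073]]
meas top [115.7, 190.6] [124.7, 259.7] side neck/tip [178.9114541023558, 243.2520325203252] [299.95125913891144, 261.1382113821138]
```

In the top view the driver runs along the bay from (461,190) to (492,436), and it matches the prediction to about 1.5 px. Continuing down.

```bash
python3 -m inch '[2,-2,10,0,0,0,20,3,-3,16,0,0,0,20,3,-4,20,0,0,0,20,4,-4,22,0,0.1,0,20,4,-4,22,0,0.1,0,20,3,-4,20,0,0,0,20,3,-3,16,0,0,0,20,2,-2,10,0,0,0,20]'
python3 - <<'E'
from k import *
import cv2
t=final();rel(t,Rf);rows([t[0],t[1],.026],Rf,8,20)
a=viewer.read_camera("side");b=viewer.read_camera("top")
f=lambda x:cv2.resize(x[:,:,::-1],(400,540),interpolation=cv2.INTER_CUBIC)
cv2.imwrite("pics/p7.png",np.hstack([np.vstack([cv2.resize(a[140:384,40:365,::-1],(400,300),interpolation=cv2.INTER_CUBIC),np.zeros((240,400,3),np.uint8)]),f(b[95:299,90:241])]))
E
```

```text
time: 12.7
tool_pos: [0.603, 0.3168, 0.0994]
tcp_rot: [2.971, 0.12, -0.209]
wrist_force: [-0.1, 9.0, 5.9]
width: 0.313
grip_force: 58.9
shift(tool,mm) [  9.3 -10.8  84.2] turn deg [-0.1  0.   0.3]
[1,-1,5,0,0,0,20,  1,-1,9,0,0,0,20,  1,-1,11,0,0,0,20,  1,-1,12,0,0,0,20,  1,-1,12,0,0,0,20,  1,-1,11,0,0,0,20,  1,-1,9,0,0,0,20,  1,-1,5,0,0,0,20]
```

View pics/p7.png

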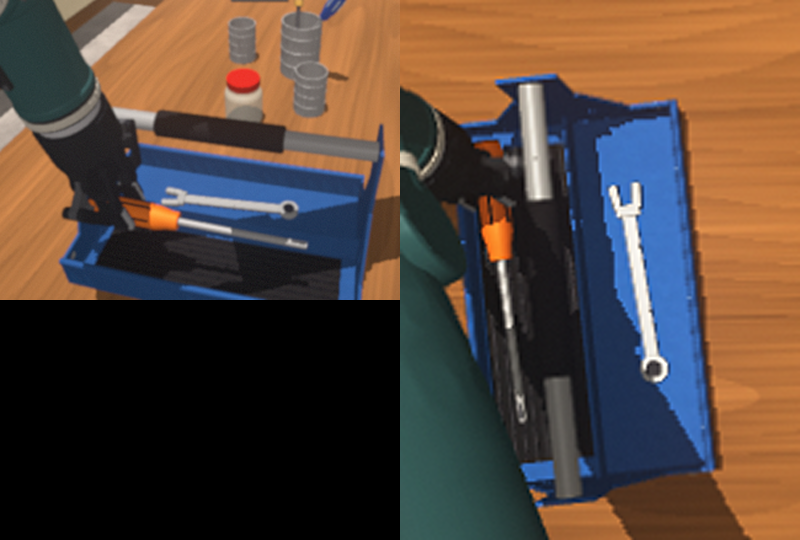

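The wrist reads about 10 N (+y, up). In the top view the gripper's inner knuckle at (520,170) is brushing the handle tube at (530,170). I'll lift, shift outward, pass the tube and come back in below it.

```bash
python3 - <<'E'
from k import *
p,R0,_=cur();print("loc",B.inv().apply(p-np.r_[b0,0]).round(4))
A=final(ly=.078);A[2]=.118;rows(A,Rf,8,20)
C=A.copy();C[2]=.055;rows(C,Rf,8,20,A,Rf)
E
```

```text
loc [0.0955 0.0622 0.0993]
[0,-1,-2,0,0,0,20,  -1,-1,-2,0,0,0,20,  -1,-2,-3,0,0,0,20,  -1,-2,-3,0,0,0,20,  -1,-2,-3,0,0,0,20,  -1,-2,-3,0,0,0,20,  -1,-1,-2,0,0,0,20,  0,-1,-2,0,0,0,20]
[1,-1,5,0,0,0,20,  1,-1,7,0,0,0,20,  1,-1,9,0,0,0,20,  1,-2,10,0,0,0,20,  1,-2,10,0,0,0,20,  1,-1,9,0,0,0,20,  1,-1,7,0,0,0,20,  1,-1,5,0,0,0,20]
```

```bash
python3 -m inch '[0,-1,-2,0,0,0,20,-1,-1,-2,0,0,0,20,-1,-2,-3,0,0,0,20,-1,-2,-3,0,0,0,20,-1,-2,-3,0,0,0,20,-1,-2,-3,0,0,0,20,-1,-1,-2,0,0,0,20,0,-1,-2,0,0,0,20]'
python3 - <<'E'
from k import *
p,R0,_=cur();print("loc",B.inv().apply(p-np.r_[b0,0]).round(4))
C=final(ly=.079);C[2]=.055;rows(C,Rf,8,20)
E
```

```text
time: 13.6
tool_pos: [0.5989, 0.3312, 0.1198]
tcp_rot: [2.971, 0.12, -0.207]
wrist_force: [0.0, -0.1, -1.8]
width: 0.311
grip_force: 59.6
loc [0.093  0.0767 0.1198]
[1,-1,5,0,0,0,20,  1,-1,7,0,0,0,20,  1,-2,9,0,0,0,20,  1,-2,10,0,0,0,20,  1,-2,10,0,0,0,20,  1,-2,9,0,0,0,20,  1,-1,7,0,0,0,20,  1,-1,5,0,0,0,20]
```

```bash
python3 -m inch '[1,-1,4,0,0,0,20,1,-1,6,0,0,0,20,1,-1,7,0,0,0,20,1,-1,8,0,0,0,20,1,-1,8,0,0,0,20,1,-1,7,0,0,0,20,1,-1,6,0,0,0,20,0,-1,4,0,0,0,20]'
python3 - <<'E'
from k import *
p,R0,_=cur();print("loc",B.inv().apply(p-np.r_[b0,0]).round(4))
C=final(ly=.064);C[2]=.055;rows(C,Rf,8,20)
E
```

```text
time: 14.4
tool_pos: [0.5984, 0.331, 0.0675]
tcp_rot: [2.971, 0.12, -0.208]
wrist_force: [-1.0, -0.6, -2.3]
width: 0.315
grip_force: 59.6
loc [0.0924 0.0765 0.0675]
[0,1,1,0,0,0,20,  0,1,2,0,0,0,20,  0,2,2,0,0,0,20,  0,2,2,0,0,0,20,  0,2,2,0,0,0,20,  0,2,2,0,0,0,20,  0,1,2,0,0,0,20,  0,1,1,0,0,0,20]
```

```bash
python3 -m inch '[0,1,1,0,0,0,20,0,1,2,0,0,0,20,0,2,2,0,0,0,20,0,2,2,0,0,0,20,0,2,2,0,0,0,20,0,2,2,0,0,0,20,0,1,2,0,0,0,20,0,1,1,0,0,0,20]'
python3 - <<'E'
from k import *
p,R0,_=cur();print("loc",B.inv().apply(p-np.r_[b0,0]).round(4))
C=final(ly=.063);C[2]=.020;rows(C,Rf,8,20)
E
```

```text
time: 15.2
tool_pos: [0.5978, 0.3168, 0.0564]
tcp_rot: [2.971, 0.12, -0.208]
wrist_force: [0.1, -0.1, -1.9]
width: 0.312
grip_force: 59.6
loc [0.0906 0.0624 0.0564]
[1,0,3,0,0,0,20,  1,-1,4,0,0,0,20,  1,-1,5,0,0,0,20,  1,-1,6,0,0,0,20,  1,-1,6,0,0,0,20,  1,-1,5,0,0,0,20,  1,-1,4,0,0,0,20,  1,0,3,0,0,0,20]
```

```bash
python3 -m inch '[1,0,3,0,0,0,20,1,-1,4,0,0,0,20,1,-1,5,0,0,0,20,1,-1,6,0,0,0,20,1,-1,6,0,0,0,20,1,-1,5,0,0,0,20,1,-1,4,0,0,0,20,1,0,3,0,0,0,20]'
python3 - <<'E'
from k import *
p,R0,_=cur();print("loc",B.inv().apply(p-np.r_[b0,0]).round(4));print("down in tool",-R0.inv().apply(ez).round(3))
E
```

```text
time: 16.0
tool_pos: [0.6003, 0.3176, 0.0187]
tcp_rot: [2.971, 0.12, -0.208]
wrist_force: [-0.3, -0.5, -0.8]
width: 0.314
grip_force: 59.6
loc [0.0932 0.063  0.0187]
down in tool [ 0.145 -0.154  0.977]
```

```bash
python3 -m inch '[0.1,-0.1,0.7,0,0,0,20,0.1,-0.1,0.7,0,0,0,20,0.1,-0.1,0.7,0,0,0,20,0,0,0,0,0,0,20,0,0,0,0,0,0,20,0,0,0,0,0,0,20,0,0,0,0,0,0,20,0,0,0,0,0,0,20]'
```

```text
time: 16.8
tool_pos: [0.6007, 0.3176, 0.0175]
tcp_rot: [2.971, 0.12, -0.207]
wrist_force: [0.0, -0.2, 0.6]
width: 0.314
grip_force: 59.6
```

```bash
python3 - <<'E'
from k import *
import cv2
print(sensors.read_state()["torque"])
a=viewer.read_camera("side");b=viewer.read_camera("top")
cv2.imwrite("pics/p8.png",np.hstack([cv2.resize(a[260:384,70:290,::-1],(500,282),interpolation=cv2.INTER_CUBIC),cv2.resize(b[125:285,90:180,::-1],(159,282),interpolation=cv2.INTER_CUBIC)]))
E
```

```text
[ 0.10611811 -0.13342412  0.02650752]
```

View pics/p8.png

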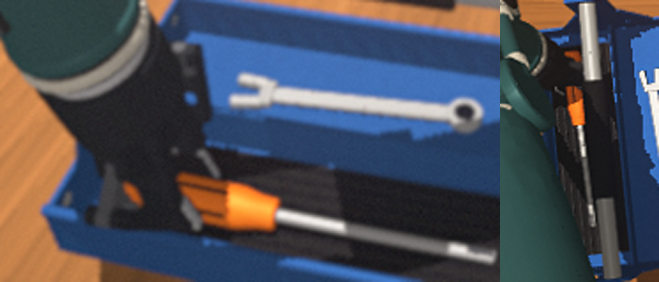

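```bash
python3 -m inch '[0.1,-0.1,0.7,0,0,0,20,0.1,-0.1,0.7,0,0,0,20,0,0,0,0,0,0,20,0,0,0,0,0,0,20,0,0,0,0,0,0,20,0,0,0,0,0,0,20,0,0,0,0,0,0,20,0,0,0,0,0,0,20]'; python3 -c "
from h import *
s=sensors.read_state();print(s['torque'])"
```

```text
time: 17.7
tool_pos: [0.601, 0.3176, 0.0169]
tcp_rot: [2.971, 0.12, -0.206]
wrist_force: [-0.5, -0.4, 5.0]
width: 0.315
grip_force: 60.3
[-0.25375319  0.22414209  0.0668902 ]
```

```bash
python3 -m inch '[0,0,0,0,0,0,20,0,0,0,0,0,0,20,0,0,0,0,0,0,27,0,0,0,0,0,0,28,0,0,0,0,0,0,29,0,0,0,0,0,0,30,0,0,0,0,0,0,32,0,0,0,0,0,0,34]' 20 && python3 -m inch '[0,0,0,0,0,0,36,0,0,0,0,0,0,38,0,0,0,0,0,0,38,0,0,0,0,0,0,38,0,0,0,0,0,0,38,0,0,0,0,0,0,38,0,0,0,0,0,0,38,0,0,0,0,0,0,38]'
```

```text
time: 18.5
tool_pos: [0.5999, 0.3174, 0.015]
tcp_rot: [2.971, 0.12, -0.209]
wrist_force: [-0.9, -0.4, 0.1]
width: 0.4
grip_force: 0.0
time: 19.3
tool_pos: [0.6005, 0.3175, 0.0158]
tcp_rot: [2.971, 0.12, -0.207]
wrist_force: [0.0, -0.5, 0.6]
width: 0.442
grip_force: 0.0
```

```bash
python3 -m inch '[0,0,-2,0,0,0,38,0,0,-3,0,0,0,38,0,0,-5,0,0,0,38,0,0,-7,0,0,0,38,0,0,-9,0,0,0,38,0,0,-9,0,0,0,38,0,0,-7,0,0,0,38,0,0,-5,0,0,0,38]'
python3 - <<'E'
from k import *
p,R0,_=cur();print("loc",B.inv().apply(p-np.r_[b0,0]).round(4))
C=final(ly=.086);C[2]=.074;rows(C,Rf,8,38)
D=C+[0,0,.1];rows(D,Rf,8,38,C,Rf)
E
```

```text
time: 20.1
tool_pos: [0.6073, 0.3257, 0.0631]
tcp_rot: [2.972, 0.12, -0.205]
wrist_force: [0.1, -0.1, -0.2]
width: 0.446
grip_force: 0.0
loc [0.1009 0.0705 0.0631]
[-1,-1,-1,0,0,0,38,  -1,-1,-1,0,0,0,38,  -1,-2,-2,0,0,0,38,  -2,-2,-2,0,0,0,38,  -2,-2,-2,0,0,0,38,  -1,-2,-2,0,0,0,38,  -1,-1,-1,0,0,0,38,  -1,-1,-1,0,0,0,38]
[-1,1,-7,0,0,0,38,  -2,2,-12,0,0,0,38,  -2,2,-14,0,0,0,38,  -2,3,-16,0,0,0,38,  -2,3,-16,0,0,0,38,  -2,2,-14,0,0,0,38,  -2,2,-12,0,0,0,38,  -1,1,-7,0,0,0,38]
```

```bash
python3 -m inch '[-1,-1,-1,0,0,0,38,-1,-1,-1,0,0,0,38,-1,-2,-2,0,0,0,38,-1,-2,-2,0,0,0,38,-1,-2,-2,0,0,0,38,-1,-2,-2,0,0,0,38,-1,-2,-1,0,0,0,38,0,-1,-1,0,0,0,38]' && python3 -m inch '[-1,0,-7,0,0,0,38,-2,0,-12,0,0,0,38,-2,0,-14,0,0,0,38,-2,0,-16,0,0,0,38,-2,0,-18,0,0,0,38,-2,0,-20,0,0,0,38,-2,0,-20,0,0,0,38,-1,0,-20,0,0,0,38]' && python3 -m inch '[-1,0,-25,0,0,0,38,-2,0,-30,0,0,0,38,-2,0,-30,0,0,0,38,-2,0,-30,0,0,0,38,-2,0,-30,0,0,0,38,-2,0,-20,0,0,0,38,-1,0,-10,0,0,0,38,0,0,0,0,0,0,38]'
python3 - <<'E'
from k import *
import cv2
a=viewer.read_camera("side");b=viewer.read_camera("top")
for n,i in(("side",a),("top",b)):
    h=cv2.cvtColor(i,cv2.COLOR_RGB2HSV);m=cv2.inRange(h,(4,180,150),(14,255,255)); 
    k,l,st,ce=cv2.connectedComponentsWithStats(m)
    print(n,[(st[j].tolist(),ce[j].round(1).tolist()) for j in np.argsort(-st[1:,4])[:3]+1])
L=lambda x,y,z:np.r_[b0,0]+x*ex+y*ey+z*ez
for S in(0,.15,.18,.26):
    X=L(.094-.212+S,.062,.01+S*.0603);print(S,proj("side",X).round(1),proj("top",X).round(1))
o=cv2.imread("pics/top0raw.png")[:,:,::-1];df=np.abs(b.astype(int)-o).sum(2)>120
print("changed px: tin",df[185:222,312:352].sum(),"nut/file",df[215:246,320:350].sum(),df[183:205,350:386].sum(),"jar",df[166:200,244:274].sum(),"spanner",df[160:242,165:193].sum())
E
```

```text
time: 20.9
tool_pos: [0.6, 0.3399, 0.0725]
tcp_rot: [2.971, 0.121, -0.207]
wrist_force: [-0.1, -1.2, -0.0]
width: 0.444
grip_force: 0.0
time: 21.7
tool_pos: [0.6033, 0.3601, 0.2014]
tcp_rot: [2.972, 0.12, -0.205]
wrist_force: [0.5, -0.2, -0.7]
width: 0.449
grip_force: 0.0
time: 22.5
tool_pos: [0.6146, 0.3882, 0.3746]
tcp_rot: [2.974, 0.12, -0.201]
wrist_force: [0.1, -0.9, 0.6]
width: 0.443
grip_force: 0.0
side [([123, 332, 69, 29, 676], [155.0, 346.3]), ([224, 195, 28, 13, 50], [236.1, 198.1]), ([133, 350, 3, 1, 3], [134.0, 350.0])]
top [([462, 360, 50, 24, 416], [487.8, 371.9]), ([436, 346, 40, 20, 212], [459.0, 355.6]), ([485, 274, 27, 27, 203], [496.5, 287.2])]
0 [[288.6 374.5]] [[141.6 254.6]]
0.15 [[193.1 353.6]] [[135.3 197.4]]
0.18 [[174.9 349.3]] [[134.  185.9]]
0.26 [[127.8 338. ]] [[130.9 155.5]]
changed px: tin 263 nut/file 10 1 jar 0 spanner 0
```

```bash
python3 -c "
from workcell import job;print(job.finish_job())"
```

```text
the job is handed in; nothing more can be done
None
```

The screwdriver is lying lengthwise on the black liner, put down in contact rather than dropped, and the final image check found the jar, spanner, nut driver and file unmoved. On the way down the gripper brushed the tote's handle tube at about 10 N, and I viewed 12 pictures against the limit of 10; handed in at about 22.6 s with the arm clear.

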